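# Sort full and empty dye tubs by weight

### The arm

A 6-joint arm with a two-finger parallel gripper is mounted at the origin on a cart in front of the work surface, level with it; the furniture and walls round the work are solid. World frame = base frame: x ahead of the robot, y to its left, z up, the work surface at z = 0. Lengths are in m, angles in rad, forces in N, time in s.
With the tool pointing down it reaches from about 0.225 to 0.875 m from the base axis. Payload 3.4 kg.
Tool frame: the origin (TCP) lies between the finger pads; the fingertips stand 19 mm ahead of it and the grasp point (between the pads) is the TCP; z points along the fingers, y is the line along which they close (so a half turn about z gives the same grasp; the last joint's range is limited). The gripper opens to 85 mm and grips with 20 to 120 N. Pads are 22 mm wide; open, the fingers measure 114 mm over their backs; the gripper's body (76 mm by 85 mm) begins 54 mm behind the grasp point. The pads swing forward as they close: fully open they stand 13 mm farther back than shut.
Start: joints at [-1.249, 0.276, 1.505, -0, 1.361, -0.121], TCP at [0.246, -0.52, 0.25] pointing down, gripper open.
Joint ranges: [-2.89, 2.89], [-0.75, 2.08], [0.22, 2.7], [-1.18, 4.32], [0.11, 2.71], [-2.7, 2.7]. Speed limits (rad/s): [2.57, 2.57, 3.14, 3.14, 3.14, 3.14].

### API

Orientations are given as a unit quaternion [w, x, y, z].
In Python, from rig import get_state, imaging, ticket gives the robot as it stands. The module is installed in compiled form; this text tells all that it offers.
- The arm moves only by the shell command python3 -m inch 'ROWS' [FORCE]. ROWS is JSON, a list of rows, each an object with "claw": the opening, from -1 (shut) to 1 (fully open); "travel": the shift along the world's x, y, z in units of 200 mm (1.0 is 200 mm), a list of three; "turn": the turn about the world's z in units of 180 degrees (1.0 is 180 degrees). A call has 1 to 5 rows; each row is the pose to reach, as a shift and turn from the pose commanded when the call began, turning the shorter way round; what a row does not reach only later rows make up. A row lasts 1/10 s, in which the tool goes at most 50 mm and 8.59 degrees, less where a joint would pass 70% of its speed; a pose out of reach is approached as far as the arm can. A call with a number of a shift or a turn outside -1 to 1 is refused whole. A call with a gripper value outside its range is refused whole. The fingers move at their own pace and stop on an object; FORCE is the grip in N (left out, the last holds). Time passes only in rows, so rows that repeat a pose let the fingers close. It gives the time, the measured TCP pose, the force, the opening and the grip force at its end, in the units of the state.
- get_state(): the state, without advancing time (a new reading comes with each control period).
- imaging.get_image(name): name is "side" or "top" or "wrist"; returns the picture (384x512x3 uint8, red, green, blue); there is no depth.
- imaging.camera_params(name): a dict with "camera_matrix" (3x3 intrinsics, pixels), "cam_to_world" (4x4, takes a point from camera to world coordinates); the wrist camera has in their place "T_tool_cam" (4x4, takes a point from camera to tool coordinates, whose origin is the TCP and whose axes are the flange's). Camera axes: x right, y down, z forward; pixel columns grow to the right and rows downward; lengths in m; the calibration is good to about 2 mm. The wrist camera is an equidistant fisheye: a pixel r from the principal point sees the ray r / f radians off the axis. A picture is of the moment at which its call begins: read the wrist's pose just before it. camera_params takes no time and is no camera call.
- ticket.sign_off(): hands the job in; it is judged then, once.
The state is a dict: "clock": time; "qpos": joint angles; "qd": joint speeds; "effort": joint torques, N m; "position": TCP position; "ee_rot": TCP orientation; "contact_force": force on the tool from outside, world axes, zero at the start; "moment": the same for the moment, N m; "width": finger opening in m; "gripper_force": force on a finger pad.
Only numpy, scipy, OpenCV 4.12 (cv2) and the standard library are available. Lean on these libraries where they do the work, as an engineer would, in place of code of your own. Each camera call takes 0.05 s, during which the arm holds its last target. There are 200 camera calls.

### The job

Four look-alike dye powder tubs with green lids stand among two bottles and a black jar; two are full and two are empty, which only their weight tells. Lift each to feel it, then stand the full ones in the bays of the wooden tray and the empty ones in the bays of the blue tray, one upright in each bay. Keep the tubs upright and set them down gently without dropping them, and leave the bottles and the black jar standing where they are.

Things in the scene. Friction and masses are not known exactly. Their poses are not given: they have to be found in the camera images.
- tub_a_mid (a point): Centre, half-way up, of one of four look-alike white screw-lid dye powder tubs with green lids: round, 58 mm in diameter, 66 mm tall (body 56 mm in diameter up to 55 mm, lid 57.6 mm above), standing upright on the table. Two tubs are full (270 to 390 g) and two are empty (48 to 78 g); looks and names do not tell which, only the weight when lifted. z is the tub's axis, upward.
- tub_b_mid (a point): Centre, half-way up, of one of four look-alike white screw-lid dye powder tubs with green lids: round, 58 mm in diameter, 66 mm tall (body 56 mm in diameter up to 55 mm, lid 57.6 mm above), standing upright on the table. Two tubs are full (270 to 390 g) and two are empty (48 to 78 g); looks and names do not tell which, only the weight when lifted. z is the tub's axis, upward.
- tub_c_mid (a point): Centre, half-way up, of one of four look-alike white screw-lid dye powder tubs with green lids: round, 58 mm in diameter, 66 mm tall (body 56 mm in diameter up to 55 mm, lid 57.6 mm above), standing upright on the table. Two tubs are full (270 to 390 g) and two are empty (48 to 78 g); looks and names do not tell which, only the weight when lifted. z is the tub's axis, upward.
- tub_d_mid (a point): Centre, half-way up, of one of four look-alike white screw-lid dye powder tubs with green lids: round, 58 mm in diameter, 66 mm tall (body 56 mm in diameter up to 55 mm, lid 57.6 mm above), standing upright on the table. Two tubs are full (270 to 390 g) and two are empty (48 to 78 g); looks and names do not tell which, only the weight when lifted. z is the tub's axis, upward.
- blue_bottle_mid (a point): Point 110 mm above the foot, on the axis of a blue squeeze bottle with a nozzle: body 66 mm in diameter up to 154 mm, 225 mm tall in all, 450 g; a loose bystander standing upright among the tubs; z is its axis, upward.
- violet_bottle_mid (a point): Point 110 mm above the foot, on the axis of a violet squeeze bottle with a nozzle: body 66 mm in diameter up to 154 mm, 225 mm tall in all, 450 g; a loose bystander standing upright among the tubs; z is its axis, upward.
- black_jar_mid (a point): Centre, half-way up, of a black screw-lid jar, 70 mm in diameter, 90 mm tall, 280 g; a loose bystander standing upright among the tubs; z is its axis, upward.
- wood_tray: The light wooden tray, for the full tubs: fixed to the table, 166 mm long (x) by 86 mm wide (y), rim 20 mm high all round, with two square bays 74 mm wide side by side along its x axis, parted by a 6 mm wall 20 mm high; floor 5 mm above the table. Origin: centre of its underside. Which tray lies to the left and which to the right varies.
- wood_tray_bay1 (a point): Centre of the floor of bay 1 of the wood tray (bay 1 at its -x end, bay 2 at its +x end, 40 mm from the tray's middle); axes as the tray's.
- wood_tray_bay2 (a point): Centre of the floor of bay 2 of the wood tray (bay 1 at its -x end, bay 2 at its +x end, 40 mm from the tray's middle); axes as the tray's.
- blue_tray: The blue plastic tray with a small tab at either end, for the empty tubs: fixed to the table, 166 mm long (x) by 86 mm wide (y), rim 20 mm high all round, with two square bays 74 mm wide side by side along its x axis, parted by a 6 mm wall 20 mm high; floor 5 mm above the table; the end tabs reach 14 mm beyond either end, below the rim. Origin: centre of its underside. Which tray lies to the left and which to the right varies.
- blue_tray_bay1 (a point): Centre of the floor of bay 1 of the blue tray (bay 1 at its -x end, bay 2 at its +x end, 40 mm from the tray's middle); axes as the tray's.
- blue_tray_bay2 (a point): Centre of the floor of bay 2 of the blue tray (bay 1 at its -x end, bay 2 at its +x end, 40 mm from the tray's middle); axes as the tray's.
Not all that is in view belongs to the job. Leave any orange or pink look-alike of the part that bears tub_d_mid alone.

How it is judged:
By the outcome, as a careful person would: the job done as asked, in the order asked, and still so for the second after the job is handed in, with the robot touching nothing.
It also fails if it takes over 72 s, if anything falls off the work surface, if the arm or the gripper's body presses on something with over 40 N, if the wrist force passes 120 N, or if a joint passes its speed limit or range.

## Working session

There is one attempt and no reset: what is moved stays moved. The work goes in short steps, Python scripts to look and compute and a shell command to move; the robot and the scene stay as the last step left them, time stands still between calls to the robot, and variables do not carry over. Pictures are saved under pics/ and viewed, at most 10 in all, crops included, and the job is handed in when it is done.

```bash
mkdir -p pics; python3 - <<'E'
from rig import get_state, imaging
import cv2,numpy as np
s=get_state();print(s)
ims=[]
for n in("top","side"):
    im=imaging.get_image(n);cv2.imwrite(f"pics/{n}0.png",im[:,:,::-1])
    p=imaging.camera_params(n);print(n,p["camera_matrix"],np.round(p["cam_to_world"],3))
print(imaging.camera_params("wrist"))
E
```

```text
{'clock': 0.0, 'qpos': array([-1.24897905e+00,  2.76594006e-01,  1.50613905e+00,  2.79864697e-05,
        1.36069959e+00, -1.20980168e-01]), 'qd': array([-0.00110674,  0.0008158 , -0.00146396,  0.00068754, -0.00171956,
       -0.00067157]), 'effort': array([ 6.97760534e-04, -4.16773224e+01, -2.45808131e+01, -2.62983713e-04,
        1.10640991e-02, -1.09728706e-06]), 'position': array([ 0.24622562, -0.51906455,  0.24943789]), 'ee_rot': array([-9.16731274e-04,  9.75591483e-01,  2.19591465e-01, -7.86153887e-05]), 'contact_force': array([-1.01359636, -0.76154032, -0.23508038]), 'moment': array([ 0.00248185, -0.01390529,  0.00303404]), 'gripper_force': 0.0, 'width': 0.08551375896481092}
top [[394.38040793   0.         258.64175226]
 [  0.         394.38040793 191.69281417]
 [  0.           0.           1.        ]] [[-0.016 -0.993  0.115  0.409]
 [-1.     0.019  0.023 -0.016]
 [-0.025 -0.115 -0.993  1.295]
 [ 0.     0.     0.     1.   ]]
side [[380.50762158   0.         251.785706  ]
 [  0.         380.50762158 194.37674722]
 [  0.           0.           1.        ]] [[-0.932 -0.144  0.334  0.193]
 [-0.363  0.42  -0.832  0.894]
 [-0.02  -0.896 -0.444  0.559]
 [ 0.     0.     0.     1.   ]]
{'camera_matrix': array([[297.31863964,   0.        , 252.50443448],
       [  0.        , 297.31863964, 196.03818084],
       [  0.        ,   0.        ,   1.        ]]), 'T_tool_cam': array([[ 3.71788875e-04, -9.46189086e-01, -3.23614084e-01,
         8.34510950e-02],
       [ 9.99999551e-01,  6.96907869e-05,  9.45101162e-04,
        -3.27221734e-04],
       [-8.71691485e-04, -3.23614290e-01,  9.46188687e-01,
        -1.23712861e-01],
       [ 0.00000000e+00,  0.00000000e+00,  0.00000000e+00,
         1.00000000e+00]])}
```

View pics/top0.png

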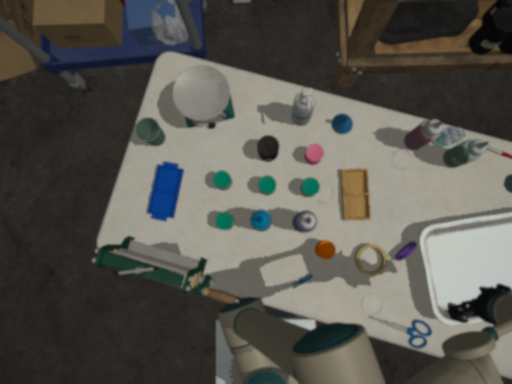

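View pics/side0.png

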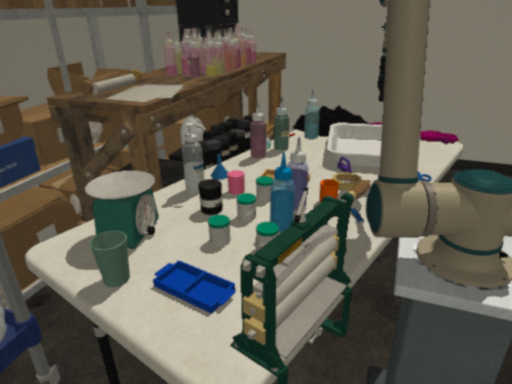

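The top view shows these candidates for the tubs:
- Green lids, which I choose: (222,180), (267,185), (310,187) and (225,220).
- Not tubs: pink look-alike (314,153), orange look-alike (326,250), green cup (150,130), dark jar (268,148), blue bottle (261,220) and violet bottle (305,221).
- Trays: wood (355,194) and blue (166,191).

The side view shows green lids at about (219,222), (246,201), (264,183) and (267,230).

```bash
cat > h.py <<'E'
import numpy as np,cv2
from rig import get_state, imaging
def ray(n,uv):
    p=imaging.camera_params(n);T=p["cam_to_world"]
    d=T[:3,:3]@np.linalg.inv(p["camera_matrix"])@np.array([uv[0],uv[1],1.]);return T[:3,3],d
def atz(n,uv,z):
    o,d=ray(n,uv);return o+d*(z-o[2])/d[2]
def tri(u1,u2):
    (o1,d1),(o2,d2)=ray("top",u1),ray("side",u2)
    t=np.linalg.lstsq(np.c_[d1,-d2],o2-o1,rcond=None)[0]
    a,b=o1+d1*t[0],o2+d2*t[1];return (a+b)/2,np.linalg.norm(a-b)
def proj(n,P):
    p=imaging.camera_params(n);T=np.linalg.inv(p["cam_to_world"]);q=p["camera_matrix"]@(T[:3,:3]@P+T[:3,3]);return q[:2]/q[2]
def blobs(im,lo,hi,amin=20):
    m=cv2.inRange(cv2.cvtColor(im,cv2.COLOR_RGB2HSV),np.array(lo),np.array(hi))
    n,l,s,c=cv2.connectedComponentsWithStats(m)
    return [(c[i].round(1),s[i]) for i in range(1,n) if s[i,4]>=amin],l,m
E
python3 - <<'E'
from h import *
t=cv2.imread("pics/top0.png")[:,:,::-1].copy();s=cv2.imread("pics/side0.png")[:,:,::-1].copy()
for nm,im in(("top",t),("side",s)):
    for c,st in blobs(im,(70,110,70),(92,255,255),30)[0]: print(nm,c,st,np.round(atz(nm,c,.066 if nm=="top" else .062),3))
for lo,hi,nm in(((105,150,60),(125,255,255),"blue"),((10,70,110),(25,220,255),"wood")):
    b,l,m=blobs(t,lo,hi,400)
    for c,st in b:
        print(nm,c,st)
        if not(130<c[0]<380 and 150<c[1]<240): continue
        mm=np.uint8(l==l[int(c[1]),int(c[0])]) 
        k=cv2.convexHull(cv2.findContours(mm,0,2)[0][0])
        q=np.array([atz("top",x[0],.02)[:2] for x in k],np.float32)*1000
        print("rect",cv2.minAreaRect(q))
crop=lambda im,x0,y0,x1,y1,k:cv2.resize(im[y0:y1,x0:x1],None,fx=k,fy=k,interpolation=cv2.INTER_CUBIC)
a=crop(t,140,130,390,270,3);b=crop(s,140,130,390,270,3)[:170] 
cv2.imwrite("pics/c1.png",a[:,:,::-1])
E
```

```text
top [221.3 179.4] [213 171  18  18 223] [0.593 0.13  0.066]
top [266.7 184.6] [259 177  16  17 219] [ 0.574 -0.013  0.066]
top [309.8 186.3] [302 178  17  17 227] [ 0.566 -0.148  0.066]
top [223.9 220.4] [216 213  17  16 230] [0.464 0.122 0.066]
side [486.4 179.5] [471 171  30  17 185] [-0.084 -0.369  0.062]
side [264.6 180.8] [257 176  17  10 127] [ 0.564 -0.14   0.062]
side [245.9 198.6] [237 194  19  11 167] [ 0.573 -0.005  0.062]
side [218.2 220.9] [208 214  22  14 231] [0.593 0.136 0.062]
side [267.6 228.5] [257 221  22  15 267] [0.46  0.129 0.062]
blue [164.9 191. ] [ 148  163   34   57 1324]
rect ((565.9308471679688, 320.66094970703125), (83.0433349609375, 185.4956512451172), 78.52569580078125)
wood [354.4 194. ] [ 341  168   30   53 1193]
rect ((544.1865844726562, -300.1961364746094), (166.77362060546875, 84.9134750366211), 1.1599335670471191)
```

View pics/c1.png

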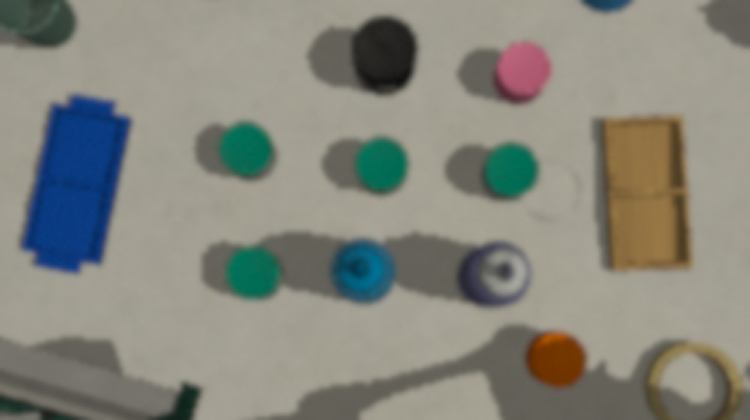

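The crop confirms four green-lidded white tubs, with the pink and orange tubs clearly separate. Next I'll fit lid and tray positions from both views.

```bash
python3 - <<'E'
from h import *
from scipy.optimize import least_squares
t=cv2.imread("pics/top0.png")[:,:,::-1].copy();s=cv2.imread("pics/side0.png")[:,:,::-1].copy()
a=np.linspace(0,2*np.pi,40)
def hc(n,pts):
    h=cv2.convexHull(np.array([proj(n,p) for p in pts],np.float32));m=cv2.moments(h);return np.array([m['m10'],m['m01']])/m['m00']
def cyl(x,y,h,r,l): return [(x+r*np.cos(b),y+r*np.sin(b),z) for z in(h-l,h) for b in a]
def fit(ut,us,r,l,x0):
    f=lambda p:np.r_[hc("top",cyl(*p,r,l))-ut,hc("side",cyl(*p,r,l))-us]
    q=least_squares(f,x0,x_scale=.01,diff_step=1e-3);return q.x.round(4),q.fun.round(2)
for n,ut,us,x0 in(("A",(221.3,179.4),(218.2,220.9),(.59,.13,.066)),("B",(266.7,184.6),(245.9,198.6),(.57,-.01,.066)),("C",(309.8,186.3),(264.6,180.8),(.566,-.148,.066)),("D",(223.9,220.4),(267.6,228.5),(.464,.12,.066))):
    print(n,*fit(ut,us,.0288,.011,x0))
# trays: hull centroid
def box(x,y,h,th,L,W):
    c,d=np.cos(th),np.sin(th);return [(x+c*i*L/2-d*j*W/2,y+d*i*L/2+c*j*W/2,z) for i in(-1,1) for j in(-1,1) for z in(h-.02,h)]
for nm,lo,hi,th,x0,ok in(("blue",(105,150,60),(125,255,255),np.radians(-11.5),(.566,.32,.02),lambda c:1),("wood",(10,70,110),(25,220,255),np.radians(1.2),(.544,-.3,.02),lambda c:1)):
    us=[]
    for n,im in(("top",t),("side",s)):
        b,l,m=blobs(im,lo,hi,100)
        pr=proj(n,np.array(x0));b=sorted(b,key=lambda q:np.linalg.norm(q[0]-pr));c,st=b[0]
        i=[k for k in range(1,l.max()+1) if (l==k).sum()==st[4]][0]
        h=cv2.convexHull(cv2.findContours(np.uint8(l==i),0,2)[0][0]);M=cv2.moments(h);us.append(np.array([M['m10'],M['m01']])/M['m00']);print(nm,n,us[-1],st)
    L=.17 if nm=="wood" else .166
    f=lambda p:np.r_[hc("top",box(*p,th,.166,.086))-us[0],hc("side",box(*p,th,.166,.086))-us[1]]
    q=least_squares(f,x0,x_scale=.01,diff_step=1e-3);print(q.x.round(4),q.fun.round(2))
for n,ut,h in(("blueB",(261,218),.2),("violB",(307,219),.2),("jar",(268,147),.09)): print(n,atz("top",ut,h).round(3))
E
```

```text
Traceback (most recent call last):
  File "h.py", line 13, in proj
    p=imaging.camera_params(n);T=np.linalg.inv(p["cam_to_world"]);q=p["camera_matrix"]@(T[:3,:3]@P+T[:3,3]);return q[:2]/q[2]
ValueError: time passes only in moves, steps and waits
```

```bash
python3 - <<'E'
s=open("h.py").read()
s=s.replace('imaging.camera_params(n)','CP(n)').replace("def ray","import functools\nCP=functools.lru_cache(None)(lambda n:imaging.camera_params(n))\ndef ray",1)
open("h.py","w").write(s)
E
cat > fit.py <<'E'
from h import *
from scipy.optimize import least_squares
a=np.linspace(0,2*np.pi,40)
def hc(n,pts):
    h=cv2.convexHull(np.array([proj(n,np.array(p)) for p in pts],np.float32));m=cv2.moments(h);return np.array([m['m10'],m['m01']])/m['m00']
def cyl(x,y,h,r,l): return [(x+r*np.cos(b),y+r*np.sin(b),z) for z in(h-l,h) for b in a]
def box(x,y,h,th,L,W):
    c,d=np.cos(th),np.sin(th);return [(x+c*i*L/2-d*j*W/2,y+d*i*L/2+c*j*W/2,z) for i in(-1,1) for j in(-1,1) for z in(h-.02,h)]
def fit(ut,us,x0,shape):
    f=lambda p:np.r_[hc("top",shape(*p))-ut,hc("side",shape(*p))-us]
    q=least_squares(f,x0,x_scale=.01,diff_step=1e-2);return q.x.round(4),q.fun.round(2)
E
python3 - <<'E'
from fit import *
t=cv2.imread("pics/top0.png")[:,:,::-1].copy();s=cv2.imread("pics/side0.png")[:,:,::-1].copy()
for n,ut,us,x0 in(("A",(221.3,179.4),(218.2,220.9),(.59,.13,.066)),("B",(266.7,184.6),(245.9,198.6),(.57,-.01,.066)),("C",(309.8,186.3),(264.6,180.8),(.566,-.148,.066)),("D",(223.9,220.4),(267.6,228.5),(.464,.12,.066))):
    print(n,*fit(ut,us,x0,lambda x,y,h:cyl(x,y,h,.0288,.011)))
for nm,lo,hi,th,x0 in(("blue",(105,150,60),(125,255,255),np.radians(-11.5),(.566,.32,.02)),("wood",(10,70,110),(25,220,255),np.radians(1.2),(.544,-.3,.02))):
    us=[]
    for n,im in(("top",t),("side",s)):
        b,l,m=blobs(im,lo,hi,100)
        pr=proj(n,np.array(x0));c,st=min(b,key=lambda q:np.linalg.norm(q[0]-pr))
        i=[k for k in range(1,l.max()+1) if (l==k).sum()==st[4]][0]
        h=cv2.convexHull(cv2.findContours(np.uint8(l==i),0,2)[0][0]);M=cv2.moments(h);us.append(np.array([M['m10'],M['m01']])/M['m00']);print(nm,n,us[-1],st)
    print(*fit(us[0],us[1],x0,lambda x,y,h:box(x,y,h,th,.166,.086)))
for n,ut,h in(("blueB",(261,218),.2),("violB",(307,219),.2),("jar",(268,147),.09)): print(n,atz("top",ut,h).round(3))
E
```

```text
A [0.595  0.1309 0.0648] [-0.13 -0.32  0.28  0.04]
B [ 0.5755 -0.0129  0.0638] [-0.1  -0.28  0.27  0.03]
C [ 0.5669 -0.1488  0.0635] [-0.02 -0.06  0.07  0.01]
D [0.4632 0.1228 0.064 ] [ 0.08  0.25 -0.21 -0.02]
blue top [164.841192  191.0880171] [ 148  163   34   57 1324]
blue side [193.96005626 285.42299578] [ 154  261   81   52 2368]
[0.5674 0.324  0.0191] [-0.14 -0.33  0.24  0.04]
wood top [355.64215503 194.00696777] [ 341  168   30   53 1193]
wood side [341.19935118 185.94776967] [319 172  51  30 365]
[ 0.4569 -0.3257 -0.0072] [  6.62  27.34 -30.53  -1.04]
blueB [0.463 0.004 0.2  ]
violB [ 0.458 -0.123  0.2  ]
jar [ 0.689 -0.019  0.09 ]
```

```bash
cat > w.py <<'E'
import sys
from h import *
from scipy.spatial.transform import Rotation as R
s=get_state();im=imaging.get_image("wrist");n=sys.argv[1]
q=s["ee_rot"];T=np.eye(4);T[:3,:3]=R.from_quat(np.r_[q[1:],q[0]]).as_matrix();T[:3,3]=s["position"]
np.save(f"pics/{n}.npy",T@imaging.camera_params("wrist")["T_tool_cam"]);cv2.imwrite(f"pics/{n}.png",im[:,:,::-1])
E
python3 -m inch '[{"claw":1,"travel":[0.8,0.8,0],"turn":-0.141},{"claw":1,"travel":[0.8,0.8,0],"turn":-0.141},{"claw":1,"travel":[0.8,0.8,0],"turn":-0.141},{"claw":1,"travel":[0.8,0.8,0],"turn":-0.141},{"claw":1,"travel":[0.8,0.8,0],"turn":-0.141}]' 40; python3 -m inch '[{"claw":1,"travel":[0,0,0],"turn":0}]'; python3 w.py w1
python3 -m inch '[{"claw":1,"travel":[0.6,0.6,0],"turn":0},{"claw":1,"travel":[0.6,0.6,0],"turn":0},{"claw":1,"travel":[0.6,0.6,0],"turn":0},{"claw":1,"travel":[0.6,0.6,0],"turn":0},{"claw":1,"travel":[0.6,0.6,0],"turn":0}]'; python3 w.py w2
python3 - <<'E'
import cv2,numpy as np
a=[cv2.resize(cv2.imread(f"pics/w{i}.png"),None,fx=.78,fy=.78) for i in(1,2)]
cv2.imwrite("pics/w12.png",np.hstack(a))
E
```

```text
clock: 0.6
position: [0.4078, -0.3571, 0.25]
ee_rot: [-0.001, 1.0, 0.0, 0.0]
contact_force: [0.5, -0.1, -0.1]
width: 0.0853
gripper_force: 0.0
clock: 0.7
position: [0.4089, -0.3559, 0.25]
ee_rot: [-0.001, 1.0, 0.003, 0.001]
contact_force: [-0.3, -0.7, -1.1]
width: 0.0855
gripper_force: 0.0
clock: 1.25
position: [0.5276, -0.2387, 0.2498]
ee_rot: [-0.0, 1.0, 0.001, -0.0]
contact_force: [-0.1, -1.2, 0.2]
width: 0.0854
gripper_force: 0.0
```

View pics/w12.png

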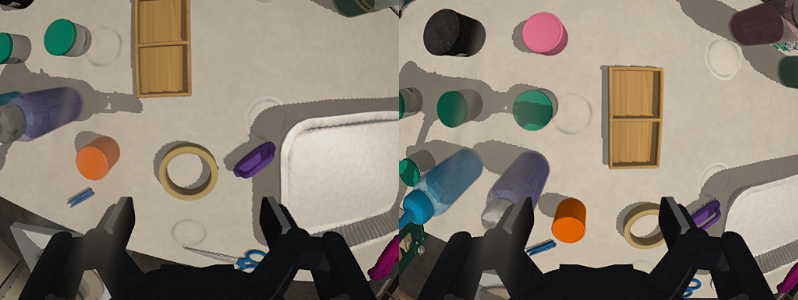

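Both wrist views show the wood tray. In full-resolution pixels its near corners are at w1 (174,125)/(245,123) and w2 (269,213)/(335,215). Tub C's lid is at w1 (77,47) and w2 (172,140).

```bash
python3 - <<'E'
from h import *
P=imaging.camera_params("wrist");K=P["camera_matrix"];f=K[0,0]
def wr(n,u):
    T=np.load(f"pics/{n}.npy");d=np.array(u)-K[:2,2];r=np.hypot(*d);th=r/f
    v=np.r_[d/r*np.sin(th),np.cos(th)];return T[:3,3],T[:3,:3]@v
def tw(u1,u2):
    (o1,d1),(o2,d2)=wr("w1",u1),wr("w2",u2);t=np.linalg.lstsq(np.c_[d1,-d2],o2-o1,rcond=None)[0]
    a,b=o1+d1*t[0],o2+d2*t[1];return ((a+b)/2).round(4),round(np.linalg.norm(a-b),4)
k=1/.78
for n,a,b in(("nearL",(136,98),(210,166)),("nearR",(191,96),(261,168)),("partL",(136,45),(211,116)),("partR",(190,41),(262,117))):
    print(n,*tw(np.array(a)*k,np.array(b)*k))
def atw(n,u,z):
    o,d=wr(n,u);return (o+d*(z-o[2])/d[2]).round(4)
for u in((609,66),(663,69),(609,166),(660,168)): print("corner",atw("w2",np.array([u[0]-399,u[1]])*k,.02))
for n in("w1","w2"):
    im=cv2.imread(f"pics/{n}.png")[:,:,::-1].copy()
    for c,st in blobs(im,(70,110,50),(92,255,255),300)[0]: print(n,c,st,atw(n,c,.064))
    b,l,m=blobs(im,(10,70,110),(25,220,255),3000)
    for c,st in b: 
        h=cv2.convexHull(cv2.findContours(np.uint8(l==[i for i in range(1,l.max()+1) if (l==i).sum()==st[4]][0]),0,2)[0][0])
        q=np.array([atw(n,x[0],.02)[:2] for x in h],np.float32)*1000;print(n,"wood",st,cv2.minAreaRect(q))
E
```

```text
nearL [ 0.4618 -0.2594  0.0105] 0.0042
nearR [ 0.4632 -0.3465  0.021 ] 0.0013
partL [ 0.5471 -0.2598  0.0079] 0.003
partR [ 0.5487 -0.344   0.0106] 0.0002
corner [ 0.6271 -0.2577  0.02  ]
corner [ 0.6262 -0.341   0.02  ]
corner [ 0.4673 -0.2602  0.02  ]
corner [ 0.4633 -0.3472  0.02  ]
w1 [76.9 47.4] [  57   24   41   47 1518] [ 0.5652 -0.1534  0.064 ]
w1 [ 6.7 59.3] [  0  42  17  39 513] [ 0.5746 -0.0312  0.064 ]
w1 wood [ 172    0   74  126 4673] ((541.0535888671875, -301.5199279785156), (158.24783325195312, 86.1034927368164), 1.165967583656311)
w1 wood [ 179   59   55   60 3136] ((505.0, -299.75), (70.4000244140625, 64.5), 0.0)
w2 [ 63.6 138.2] [  49  117   30   46 1055] [ 0.578  -0.0113  0.064 ]
w2 [177.9 139.1] [ 151  116   46   51 1280] [ 0.569  -0.1589  0.064 ]
w2 [ 12.7 220.6] [  0 203  28  36 739] [0.4657 0.1166 0.064 ]
w2 wood [ 269   84   71  133 7531] ((545.7432861328125, -301.3017272949219), (165.7190704345703, 85.100830078125), 0.8819467425346375)
```

Wood tray: centre (0.545, -0.301), rim about 0.02, consistent across the views. Blue tray: centre (0.567, 0.322), yaw -11.5°. I'll start with tub C at (0.568, -0.149).

```bash
python3 -m inch '[{"claw":1,"travel":[0.2,0.45,-0.1],"turn":0},{"claw":1,"travel":[0.2,0.45,-0.35],"turn":0},{"claw":1,"travel":[0.2,0.45,-0.55],"turn":0},{"claw":1,"travel":[0.2,0.45,-0.75],"turn":0},{"claw":1,"travel":[0.2,0.45,-0.75],"turn":0}]'
python3 -m inch '[{"claw":1,"travel":[0,0,0],"turn":0},{"claw":1,"travel":[0,0,0],"turn":0}]' ; python3 w.py w3
python3 - <<'E'
import cv2
cv2.imwrite("pics/w3v.png",cv2.imread("pics/w3.png"))
E
```

```text
clock: 1.8
position: [0.5608, -0.1491, 0.0944]
ee_rot: [-0.002, 1.0, -0.001, -0.007]
contact_force: [-0.5, -0.2, -0.4]
width: 0.0853
gripper_force: 0.0
clock: 2.0
position: [0.5678, -0.1517, 0.1028]
ee_rot: [0.001, 1.0, -0.001, 0.002]
contact_force: [0.2, -0.2, -0.1]
width: 0.0858
gripper_force: 0.0
```

View pics/w3v.png

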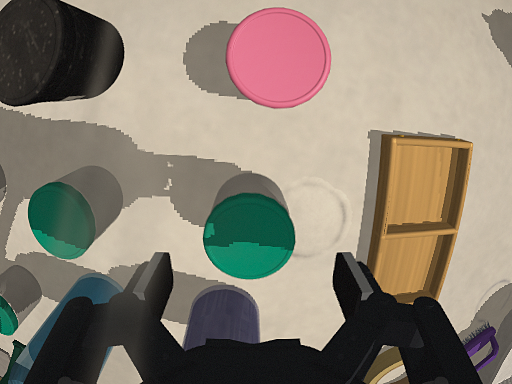

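The lid (249,235) sits midway between the pads at 165 and 338, so I'll descend, grip and lift.

```bash
python3 -m inch '[{"claw":1,"travel":[0,0,-0.12],"turn":0},{"claw":1,"travel":[0,0,-0.22],"turn":0},{"claw":1,"travel":[0,0,-0.28],"turn":0},{"claw":1,"travel":[0,0,-0.3],"turn":0},{"claw":1,"travel":[0,0,-0.3],"turn":0}]' 30
python3 -m inch '[{"claw":-0.2,"travel":[0,0,0],"turn":0},{"claw":-1,"travel":[0,0,0],"turn":0},{"claw":-1,"travel":[0,0,0],"turn":0},{"claw":-1,"travel":[0,0,0],"turn":0},{"claw":-1,"travel":[0,0,0],"turn":0}]'
python3 -m inch '[{"claw":-1,"travel":[0,0,0],"turn":0},{"claw":-1,"travel":[0,0,0],"turn":0}]'
```

```text
clock: 2.55
position: [0.5669, -0.1501, 0.0411]
ee_rot: [0.0, 1.0, -0.0, 0.001]
contact_force: [-0.3, 0.4, 0.4]
width: 0.0855
gripper_force: 0.0
clock: 3.05
position: [0.5671, -0.1499, 0.0415]
ee_rot: [0.001, 1.0, 0.0, 0.001]
contact_force: [-0.3, 0.3, 6.3]
width: 0.0565
gripper_force: 31.3
clock: 3.25
position: [0.5672, -0.1499, 0.0415]
ee_rot: [0.001, 1.0, 0.0, 0.001]
contact_force: [0.2, 0.2, 6.1]
width: 0.0568
gripper_force: 31.3
```

```bash
python3 -m inch '[{"claw":-1,"travel":[0,0,0.04],"turn":0},{"claw":-1,"travel":[0,0,0.14],"turn":0},{"claw":-1,"travel":[0,0,0.26],"turn":0},{"claw":-1,"travel":[0,0,0.34],"turn":0},{"claw":-1,"travel":[0,0,0.38],"turn":0}]'
python3 -m inch '[{"claw":-1,"travel":[0,0,0],"turn":0},{"claw":-1,"travel":[0,0,0],"turn":0},{"claw":-1,"travel":[0,0,0],"turn":0}]'
for i in 1 2 3; do python3 -m inch '[{"claw":-1,"travel":[0,0,0],"turn":0}]'|grep -E "contact|width|pos"; done
```

```text
clock: 3.75
position: [0.5671, -0.1498, 0.1182]
ee_rot: [0.001, 1.0, -0.0, 0.001]
contact_force: [0.6, 1.2, 0.2]
width: 0.0567
gripper_force: 32.1
clock: 4.05
position: [0.5656, -0.1493, 0.1152]
ee_rot: [-0.0, 1.0, -0.0, -0.001]
contact_force: [-0.7, 0.9, -0.1]
width: 0.0564
gripper_force: 32.1
position: [0.5658, -0.1494, 0.1153]
contact_force: [-0.5, -0.9, -1.1]
width: 0.0565
position: [0.566, -0.1495, 0.1156]
contact_force: [-0.1, 0.5, -0.7]
width: 0.0567
position: [0.5662, -0.1495, 0.1159]
contact_force: [-0.3, 0.1, -1.1]
width: 0.0562
```

About 0.5–0.8 N of load, so C is empty and goes to the far blue bay (0.606, 0.314).

```bash
python3 -m inch '[{"claw":-1,"travel":[0,0.05,0.15],"turn":0},{"claw":-1,"travel":[0.03,0.2,0.24],"turn":0},{"claw":-1,"travel":[0.06,0.4,0.25],"turn":0},{"claw":-1,"travel":[0.08,0.6,0.25],"turn":0},{"claw":-1,"travel":[0.1,0.8,0.25],"turn":0}]'
python3 -m inch '[{"claw":-1,"travel":[0.02,0.2,0],"turn":0},{"claw":-1,"travel":[0.04,0.4,0],"turn":0},{"claw":-1,"travel":[0.05,0.6,0],"turn":0},{"claw":-1,"travel":[0.06,0.8,0],"turn":0},{"claw":-1,"travel":[0.07,0.95,0],"turn":0}]'
python3 -m inch '[{"claw":-1,"travel":[0.015,0.1,0],"turn":0},{"claw":-1,"travel":[0.03,0.32,0],"turn":0},{"claw":-1,"travel":[0.03,0.45,0],"turn":0},{"claw":-1,"travel":[0.03,0.53,0],"turn":0},{"claw":-1,"travel":[0.03,0.56,0],"turn":0}]'
python3 -m inch '[{"claw":-1,"travel":[0,0,0],"turn":0},{"claw":-1,"travel":[0,0,0],"turn":0}]'; python3 w.py w4
```

```text
clock: 4.85
position: [0.5866, 0.0117, 0.1666]
ee_rot: [0.0, 1.0, -0.0, 0.0]
contact_force: [0.2, 0.4, -0.6]
width: 0.0563
gripper_force: 32.3
clock: 5.35
position: [0.6002, 0.203, 0.1662]
ee_rot: [-0.0, 1.0, 0.001, -0.0]
contact_force: [0.4, -0.5, 0.1]
width: 0.0566
gripper_force: 32.3
clock: 5.85
position: [0.6063, 0.3133, 0.166]
ee_rot: [0.0, 1.0, 0.001, -0.0]
contact_force: [0.7, 0.1, -0.4]
width: 0.0567
gripper_force: 32.3
clock: 6.05
position: [0.6065, 0.311, 0.1662]
ee_rot: [0.001, 1.0, -0.001, -0.0]
contact_force: [-0.2, 0.6, -0.3]
width: 0.0569
gripper_force: 32.3
```

View pics/w4.png

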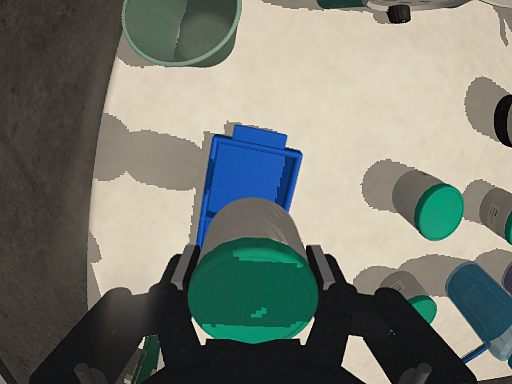

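The tray's far rim corners are near (212,134) and (302,151), with the left end of the partition near (204,214). I'll check these against the planned bay centre.

```bash
cat >> h.py <<'E'
def atw(n,u,z):
    P=CP("wrist");K=P["camera_matrix"];T=np.load(f"pics/{n}.npy");d=np.array(u)-K[:2,2];r=np.hypot(*d);th=r/K[0,0]
    v=T[:3,:3]@np.r_[d/r*np.sin(th),np.cos(th)];o=T[:3,3];return (o+v*(z-o[2])/v[2]).round(4)
E
python3 - <<'E'
from h import *
for u in((212,134),(302,151),(204,214)): print(u,atw("w4",u,.02))
c=np.array([.5665,.322]);e=np.array([np.cos(np.radians(-11.5)),np.sin(np.radians(-11.5))]);n=np.array([-e[1],e[0]])
print("pred",c+.083*e+.043*n,c+.083*e-.043*n,c+.043*n,"bays",c-.04*e,c+.04*e)
print(get_state()["position"])
E
```

```text
(212, 134) [0.6574 0.3478 0.02  ]
(302, 151) [0.6416 0.2649 0.02  ]
(204, 214) [0.5788 0.3589 0.02  ]
pred [0.65640657 0.34758922] [0.63926093 0.2633157 ] [0.57507282 0.36413676] bays [0.52730301 0.32997472] [0.60569699 0.31402528]
[0.6065112  0.31089397 0.16635078]
```

```bash
python3 -m inch '[{"claw":-1,"travel":[0,0.015,-0.08],"turn":0},{"claw":-1,"travel":[0,0.015,-0.25],"turn":0},{"claw":-1,"travel":[0,0.015,-0.42],"turn":0},{"claw":-1,"travel":[0,0.015,-0.5],"turn":0},{"claw":-1,"travel":[0,0.015,-0.54],"turn":0}]'
python3 -m inch '[{"claw":-1,"travel":[0,0,-0.015],"turn":0},{"claw":-1,"travel":[0,0,-0.03],"turn":0},{"claw":-1,"travel":[0,0,-0.045],"turn":0},{"claw":-1,"travel":[0,0,-0.055],"turn":0},{"claw":-1,"travel":[0,0,-0.06],"turn":0}]'
python3 -m inch '[{"claw":-1,"travel":[0,0,0],"turn":0},{"claw":-1,"travel":[0,0,0],"turn":0}]'
```

```text
clock: 6.6
position: [0.6054, 0.3135, 0.0563]
ee_rot: [0.001, 1.0, -0.001, -0.002]
contact_force: [-0.8, -0.2, -0.6]
width: 0.0564
gripper_force: 32.3
clock: 7.1
position: [0.6066, 0.3156, 0.0468]
ee_rot: [-0.0, 1.0, -0.0, 0.0]
contact_force: [-0.3, -0.1, -0.3]
width: 0.0565
gripper_force: 32.3
clock: 7.3
position: [0.6065, 0.3156, 0.0466]
ee_rot: [-0.0, 1.0, -0.0, 0.0]
contact_force: [1.2, -0.2, 1.4]
width: 0.0567
gripper_force: 32.3
```

```bash
python3 -m inch '[{"claw":-1,"travel":[0,0,-0.005],"turn":0},{"claw":-1,"travel":[0,0,-0.005],"turn":0},{"claw":-1,"travel":[0,0,-0.005],"turn":0}]'
python3 -m inch '[{"claw":-0.2,"travel":[0,0,0],"turn":0},{"claw":0.4,"travel":[0,0,0],"turn":0},{"claw":1,"travel":[0,0,0],"turn":0},{"claw":1,"travel":[0,0,0],"turn":0},{"claw":1,"travel":[0,0,0],"turn":0}]'
```

```text
clock: 7.6
position: [0.6066, 0.3156, 0.0466]
ee_rot: [-0.0, 1.0, 0.0, 0.001]
contact_force: [-1.0, -0.1, 4.8]
width: 0.0565
gripper_force: 32.3
clock: 8.1
position: [0.6063, 0.3154, 0.045]
ee_rot: [0.0, 1.0, -0.0, -0.0]
contact_force: [0.3, 0.3, -0.3]
width: 0.0853
gripper_force: 0.0
```

C is set down in contact and released. Next is tub A at (0.594, 0.131).

```bash
python3 -m inch '[{"claw":1,"travel":[0,0,0.08],"turn":0},{"claw":1,"travel":[0,0,0.25],"turn":0},{"claw":1,"travel":[0,0,0.4],"turn":0},{"claw":1,"travel":[0,-0.02,0.44],"turn":0},{"claw":1,"travel":[-0.01,-0.1,0.45],"turn":0}]'
python3 -m inch '[{"claw":1,"travel":[-0.03,-0.25,0],"turn":0},{"claw":1,"travel":[-0.05,-0.5,0],"turn":0},{"claw":1,"travel":[-0.05,-0.7,0],"turn":0},{"claw":1,"travel":[-0.05,-0.79,0],"turn":0},{"claw":1,"travel":[-0.05,-0.82,0],"turn":0}]'
python3 -m inch '[{"claw":1,"travel":[0,0,0],"turn":0},{"claw":1,"travel":[0,0,0],"turn":0}]'; python3 w.py w5
python3 - <<'E'
from h import *
im=cv2.imread("pics/w5.png")[:,:,::-1].copy()
for c,st in blobs(im,(70,110,50),(92,255,255),500)[0]: print(c,st,atw("w5",c,.063))
E
```

```text
clock: 8.6
position: [0.6051, 0.2962, 0.1364]
ee_rot: [-0.001, 1.0, 0.001, 0.001]
contact_force: [-0.8, -1.1, 0.6]
width: 0.0856
gripper_force: 0.0
clock: 9.1
position: [0.5933, 0.1288, 0.134]
ee_rot: [0.0, 1.0, -0.002, -0.001]
contact_force: [-0.4, 0.3, 0.7]
width: 0.0853
gripper_force: 0.0
clock: 9.3
position: [0.5943, 0.1325, 0.1349]
ee_rot: [-0.0, 1.0, 0.0, -0.0]
contact_force: [0.3, -0.8, 0.4]
width: 0.0853
gripper_force: 0.0
[ 37.8 200.9] [  12  169   53   66 2681] [0.6062 0.3161 0.063 ]
[256.3 215.1] [ 217  177   79   76 4702] [0.5964 0.13   0.063 ]
[424.6 233.3] [ 395  202   60   64 2890] [ 0.5782 -0.0102  0.063 ]
[261.7 331.3] [ 234  319   58   25 1065] [0.4824 0.1243 0.063 ]
```

View pics/w5.png

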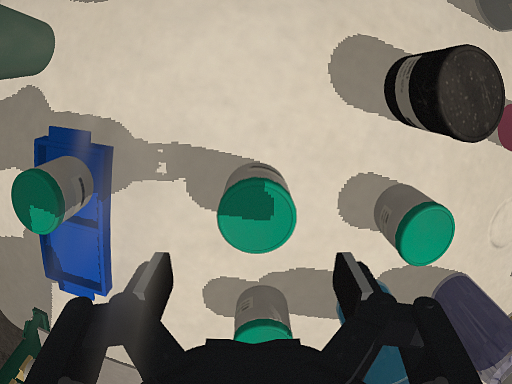

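C stands upright in the far blue bay (38,201), and A (256,215) is centred between the pads. I'll grip and weigh A.

```bash
python3 -m inch '[{"claw":1,"travel":[0.005,-0.01,-0.12],"turn":0},{"claw":1,"travel":[0.005,-0.01,-0.28],"turn":0},{"claw":1,"travel":[0.005,-0.01,-0.4],"turn":0},{"claw":1,"travel":[0.005,-0.01,-0.45],"turn":0},{"claw":1,"travel":[0.005,-0.01,-0.465],"turn":0}]'
python3 -m inch '[{"claw":-0.2,"travel":[0,0,0],"turn":0},{"claw":-1,"travel":[0,0,0],"turn":0},{"claw":-1,"travel":[0,0,0],"turn":0},{"claw":-1,"travel":[0,0,0],"turn":0},{"claw":-1,"travel":[0,0,0],"turn":0}]'
python3 -m inch '[{"claw":-1,"travel":[0,0,0.04],"turn":0},{"claw":-1,"travel":[0,0,0.14],"turn":0},{"claw":-1,"travel":[0,0,0.26],"turn":0},{"claw":-1,"travel":[0,0,0.34],"turn":0},{"claw":-1,"travel":[0,0,0.38],"turn":0}]'
python3 -m inch '[{"claw":-1,"travel":[0,0,0],"turn":0},{"claw":-1,"travel":[0,0,0],"turn":0},{"claw":-1,"travel":[0,0,0],"turn":0}]'
for i in 1 2 3; do python3 -m inch '[{"claw":-1,"travel":[0,0,0],"turn":0}]'|grep -E "contact|width|pos"; done
```

```text
clock: 9.85
position: [0.5947, 0.1305, 0.0411]
ee_rot: [0.0, 1.0, 0.001, -0.001]
contact_force: [-0.2, -0.2, -0.6]
width: 0.0857
gripper_force: 0.0
clock: 10.35
position: [0.5965, 0.1297, 0.0437]
ee_rot: [-0.0, 1.0, -0.0, 0.001]
contact_force: [0.4, 1.2, 6.4]
width: 0.0568
gripper_force: 32.2
clock: 10.85
position: [0.5956, 0.1293, 0.1196]
ee_rot: [0.0, 1.0, -0.0, 0.001]
contact_force: [0.7, 0.3, -2.2]
width: 0.0568
gripper_force: 32.9
clock: 11.15
position: [0.5944, 0.1293, 0.117]
ee_rot: [0.0, 1.0, -0.0, -0.001]
contact_force: [-0.3, -0.5, -2.4]
width: 0.0567
gripper_force: 32.9
position: [0.5947, 0.1293, 0.1172]
contact_force: [0.3, 0.3, -3.6]
width: 0.0564
position: [0.595, 0.1294, 0.1175]
contact_force: [0.9, -0.2, -3.5]
width: 0.0566
position: [0.5952, 0.1294, 0.1179]
contact_force: [-0.1, 0.1, -3.4]
width: 0.0569
```

About 3.4 N, so A is full and goes to the far wood bay (0.585, -0.300).

```bash
python3 -m inch '[{"claw":-1,"travel":[0,-0.05,0.15],"turn":0},{"claw":-1,"travel":[0,-0.2,0.24],"turn":0},{"claw":-1,"travel":[-0.01,-0.4,0.25],"turn":0},{"claw":-1,"travel":[-0.02,-0.6,0.25],"turn":0},{"claw":-1,"travel":[-0.03,-0.8,0.25],"turn":0}]' 40
python3 -m inch '[{"claw":-1,"travel":[0,-0.2,0],"turn":0},{"claw":-1,"travel":[0,-0.4,0],"turn":0},{"claw":-1,"travel":[0,-0.6,0],"turn":0},{"claw":-1,"travel":[-0.01,-0.8,0],"turn":0},{"claw":-1,"travel":[-0.02,-0.95,0],"turn":0}]'
python3 -m inch '[{"claw":-1,"travel":[0,-0.1,0],"turn":0},{"claw":-1,"travel":[0,-0.25,0],"turn":0},{"claw":-1,"travel":[0,-0.34,0],"turn":0},{"claw":-1,"travel":[0,-0.38,0],"turn":0},{"claw":-1,"travel":[0,-0.395,0],"turn":0}]'
python3 -m inch '[{"claw":-1,"travel":[0,0,0],"turn":0},{"claw":-1,"travel":[0,0,0],"turn":0},{"claw":-1,"travel":[0,0,0],"turn":0}]'
```

```text
clock: 11.95
position: [0.5893, -0.0318, 0.1687]
ee_rot: [0.0, 1.0, 0.0, 0.0]
contact_force: [0.0, -0.7, -1.8]
width: 0.0565
gripper_force: 43.7
clock: 12.45
position: [0.5852, -0.2233, 0.1682]
ee_rot: [0.001, 1.0, -0.001, 0.0]
contact_force: [-0.6, 0.4, -2.7]
width: 0.0567
gripper_force: 43.7
clock: 12.95
position: [0.5854, -0.2995, 0.1681]
ee_rot: [-0.0, 1.0, -0.0, -0.0]
contact_force: [-0.4, -0.2, -3.1]
width: 0.0568
gripper_force: 43.7
clock: 13.25
position: [0.5855, -0.2983, 0.1684]
ee_rot: [-0.0, 1.0, 0.0, -0.0]
contact_force: [0.0, 0.3, -2.9]
width: 0.0565
gripper_force: 43.6
```

```bash
python3 -m inch '[{"claw":-1,"travel":[0,-0.01,-0.08],"turn":0},{"claw":-1,"travel":[0,-0.01,-0.25],"turn":0},{"claw":-1,"travel":[0,-0.01,-0.42],"turn":0},{"claw":-1,"travel":[0,-0.01,-0.5],"turn":0},{"claw":-1,"travel":[0,-0.01,-0.54],"turn":0}]'
python3 -m inch '[{"claw":-1,"travel":[0,0,-0.015],"turn":0},{"claw":-1,"travel":[0,0,-0.03],"turn":0},{"claw":-1,"travel":[0,0,-0.045],"turn":0},{"claw":-1,"travel":[0,0,-0.055],"turn":0},{"claw":-1,"travel":[0,0,-0.06],"turn":0}]'
python3 -m inch '[{"claw":-1,"travel":[0,0,0],"turn":0},{"claw":-1,"travel":[0,0,0],"turn":0},{"claw":-1,"travel":[0,0,0],"turn":0}]'
```

```text
clock: 13.75
position: [0.5844, -0.3001, 0.0583]
ee_rot: [-0.001, 1.0, 0.0, -0.002]
contact_force: [-0.6, -0.4, -2.3]
width: 0.0563
gripper_force: 43.6
clock: 14.25
position: [0.5855, -0.3017, 0.0489]
ee_rot: [0.0, 1.0, -0.0, 0.0]
contact_force: [-1.8, 0.8, 5.1]
width: 0.0565
gripper_force: 44.0
clock: 14.55
position: [0.5855, -0.3018, 0.0489]
ee_rot: [0.0, 1.0, -0.0, 0.0]
contact_force: [-0.8, 0.2, 1.4]
width: 0.0563
gripper_force: 43.7
```

```bash
python3 -m inch '[{"claw":-0.2,"travel":[0,0,0],"turn":0},{"claw":0.4,"travel":[0,0,0],"turn":0},{"claw":1,"travel":[0,0,0],"turn":0},{"claw":1,"travel":[0,0,0],"turn":0},{"claw":1,"travel":[0,0,0],"turn":0}]' 30
python3 -m inch '[{"claw":1,"travel":[0,0,0.08],"turn":0},{"claw":1,"travel":[0,0,0.25],"turn":0},{"claw":1,"travel":[0,0,0.4],"turn":0},{"claw":1,"travel":[0,0.02,0.44],"turn":0},{"claw":1,"travel":[0,0.1,0.45],"turn":0}]'
python3 -m inch '[{"claw":1,"travel":[0,0.2,0],"turn":0},{"claw":1,"travel":[-0.01,0.4,0],"turn":0},{"claw":1,"travel":[-0.02,0.6,0],"turn":0},{"claw":1,"travel":[-0.03,0.8,0],"turn":0},{"claw":1,"travel":[-0.04,0.95,0],"turn":0}]'
python3 -m inch '[{"claw":1,"travel":[0,0.12,0],"turn":0},{"claw":1,"travel":[0,0.28,0],"turn":0},{"claw":1,"travel":[0,0.36,0],"turn":0},{"claw":1,"travel":[0,0.4,0],"turn":0},{"claw":1,"travel":[0,0.4,0],"turn":0}]'
python3 -m inch '[{"claw":1,"travel":[0,0,0],"turn":0},{"claw":1,"travel":[0,0,0],"turn":0}]'; python3 w.py w6
python3 - <<'E'
from h import *
im=cv2.imread("pics/w6.png")[:,:,::-1].copy()
for c,st in blobs(im,(70,110,50),(92,255,255),500)[0]: print(c,st,atw("w6",c,.063))
E
```

```text
clock: 15.05
position: [0.5855, -0.3016, 0.0483]
ee_rot: [0.0, 1.0, -0.0, 0.0]
contact_force: [0.7, -0.8, 0.4]
width: 0.0854
gripper_force: 0.0
clock: 15.55
position: [0.586, -0.2826, 0.1395]
ee_rot: [0.001, 1.0, -0.001, 0.001]
contact_force: [-0.0, -0.2, -0.7]
width: 0.0856
gripper_force: 0.0
clock: 16.05
position: [0.5751, -0.0876, 0.1363]
ee_rot: [-0.001, 1.0, 0.001, -0.002]
contact_force: [0.0, -1.3, -0.2]
width: 0.0852
gripper_force: 0.0
clock: 16.55
position: [0.5768, -0.0107, 0.1376]
ee_rot: [0.0, 1.0, 0.001, -0.001]
contact_force: [1.0, 0.3, -0.3]
width: 0.0854
gripper_force: 0.0
clock: 16.75
position: [0.5775, -0.0127, 0.1382]
ee_rot: [0.0, 1.0, -0.001, -0.0]
contact_force: [-0.6, -0.3, -0.4]
width: 0.0852
gripper_force: 0.0
[253.8 215.9] [ 216  179   77   74 4540] [ 0.5776 -0.0136  0.063 ]
```

View pics/w6.png

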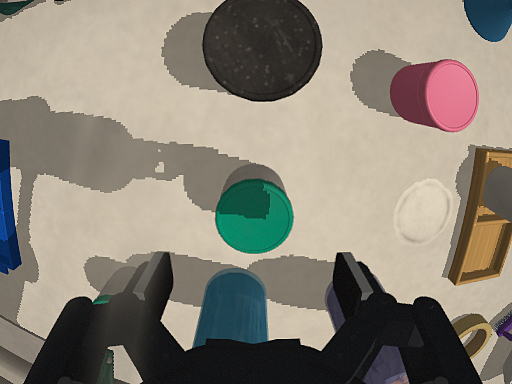

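The lid (254,216) is centred and the blue bottle is clear. I'll grip and weigh B.

```bash
python3 -m inch '[{"claw":1,"travel":[0,0,-0.12],"turn":0},{"claw":1,"travel":[0,0,-0.28],"turn":0},{"claw":1,"travel":[0,0,-0.4],"turn":0},{"claw":1,"travel":[0,0,-0.46],"turn":0},{"claw":1,"travel":[0,0,-0.48],"turn":0}]'
python3 -m inch '[{"claw":-0.2,"travel":[0,0,0],"turn":0},{"claw":-1,"travel":[0,0,0],"turn":0},{"claw":-1,"travel":[0,0,0],"turn":0},{"claw":-1,"travel":[0,0,0],"turn":0},{"claw":-1,"travel":[0,0,0],"turn":0}]'
python3 -m inch '[{"claw":-1,"travel":[0,0,0.04],"turn":0},{"claw":-1,"travel":[0,0,0.14],"turn":0},{"claw":-1,"travel":[0,0,0.26],"turn":0},{"claw":-1,"travel":[0,0,0.34],"turn":0},{"claw":-1,"travel":[0,0,0.38],"turn":0}]'
python3 -m inch '[{"claw":-1,"travel":[0,0,0],"turn":0},{"claw":-1,"travel":[0,0,0],"turn":0},{"claw":-1,"travel":[0,0,0],"turn":0}]'
for i in 1 2 3; do python3 -m inch '[{"claw":-1,"travel":[0,0,0],"turn":0}]'|grep -E "contact|width|pos"; done
```

```text
clock: 17.3
position: [0.5767, -0.0121, 0.0411]
ee_rot: [-0.0, 1.0, -0.001, -0.001]
contact_force: [0.6, 0.6, 0.2]
width: 0.085
gripper_force: 0.0
clock: 17.8
position: [0.5785, -0.0118, 0.0437]
ee_rot: [0.0, 1.0, -0.0, 0.002]
contact_force: [-0.3, -0.8, 5.0]
width: 0.0562
gripper_force: 32.1
clock: 18.3
position: [0.5779, -0.0115, 0.1201]
ee_rot: [0.0, 1.0, -0.0, 0.001]
contact_force: [0.7, -0.2, -0.7]
width: 0.0567
gripper_force: 32.1
clock: 18.6
position: [0.5765, -0.0114, 0.1172]
ee_rot: [-0.0, 1.0, -0.0, -0.001]
contact_force: [-0.6, -0.3, -0.3]
width: 0.0569
gripper_force: 32.1
position: [0.5767, -0.0115, 0.1173]
contact_force: [0.5, 0.0, 0.0]
width: 0.0569
position: [0.577, -0.0116, 0.1176]
contact_force: [0.4, -0.3, -1.2]
width: 0.0565
position: [0.5772, -0.0116, 0.1179]
contact_force: [0.8, -0.4, 0.2]
width: 0.0571
```

B is light (about 0.4 N), so it's empty and goes to the near blue bay (0.527, 0.330). First I'll check clearance to the rack while moving.

```bash
python3 - <<'E'
from h import *
print(tri((205,262),(345,203)),tri((112,241),(258,258)),atz("top",(205,262),0.1),atz("top",(130,238),.2))
E
python3 -m inch '[{"claw":-1,"travel":[0,0.05,0.15],"turn":0},{"claw":-1,"travel":[0,0.2,0.24],"turn":0},{"claw":-1,"travel":[0,0.4,0.25],"turn":0},{"claw":-1,"travel":[0,0.6,0.25],"turn":0},{"claw":-1,"travel":[0,0.8,0.25],"turn":0}]'
python3 -m inch '[{"claw":-1,"travel":[-0.03,0.2,0],"turn":0},{"claw":-1,"travel":[-0.08,0.4,0],"turn":0},{"claw":-1,"travel":[-0.14,0.58,0],"turn":0},{"claw":-1,"travel":[-0.19,0.72,0],"turn":0},{"claw":-1,"travel":[-0.22,0.82,0],"turn":0}]'
python3 -m inch '[{"claw":-1,"travel":[-0.02,0.06,0],"turn":0},{"claw":-1,"travel":[-0.02,0.09,0],"turn":0},{"claw":-1,"travel":[-0.02,0.09,0],"turn":0},{"claw":-1,"travel":[-0.02,0.09,0],"turn":0}]'
```

```text
(array([0.30969815, 0.15955515, 0.17690876]), np.float64(0.06706946386200878)) (array([0.39161354, 0.41916268, 0.18936372]), np.float64(0.02965355966337713)) [0.33844462 0.17609453 0.1       ] [0.41326553 0.36941392 0.2       ]
clock: 19.4
position: [0.5774, 0.1497, 0.1686]
ee_rot: [-0.0, 1.0, -0.0, 0.0]
contact_force: [0.4, -0.1, -0.8]
width: 0.0563
gripper_force: 32.3
clock: 19.9
position: [0.5322, 0.3146, 0.1681]
ee_rot: [-0.0, 1.0, 0.001, -0.0]
contact_force: [-0.0, -0.6, -0.1]
width: 0.0565
gripper_force: 32.3
clock: 20.3
position: [0.5298, 0.3295, 0.1682]
ee_rot: [0.0, 1.0, -0.0, -0.0]
contact_force: [0.3, -0.0, -0.6]
width: 0.0565
gripper_force: 32.3
```

```bash
python3 -m inch '[{"claw":-1,"travel":[-0.012,0,-0.08],"turn":0},{"claw":-1,"travel":[-0.012,0,-0.25],"turn":0},{"claw":-1,"travel":[-0.012,0,-0.42],"turn":0},{"claw":-1,"travel":[-0.012,0,-0.5],"turn":0},{"claw":-1,"travel":[-0.012,0,-0.54],"turn":0}]'
python3 -m inch '[{"claw":-1,"travel":[0,0,-0.015],"turn":0},{"claw":-1,"travel":[0,0,-0.03],"turn":0},{"claw":-1,"travel":[0,0,-0.045],"turn":0},{"claw":-1,"travel":[0,0,-0.055],"turn":0},{"claw":-1,"travel":[0,0,-0.06],"turn":0}]'
python3 -m inch '[{"claw":-1,"travel":[0,0,0],"turn":0},{"claw":-1,"travel":[0,0,0],"turn":0},{"claw":-1,"travel":[0,0,0],"turn":0}]'
```

```text
clock: 20.8
position: [0.5264, 0.3286, 0.0583]
ee_rot: [0.001, 1.0, -0.001, -0.002]
contact_force: [-0.8, 0.6, -0.9]
width: 0.0564
gripper_force: 32.3
clock: 21.3
position: [0.5272, 0.3306, 0.0487]
ee_rot: [-0.0, 1.0, -0.0, 0.0]
contact_force: [-0.4, 0.1, 1.8]
width: 0.0567
gripper_force: 32.3
clock: 21.6
position: [0.5271, 0.3306, 0.0487]
ee_rot: [-0.0, 1.0, -0.0, 0.0]
contact_force: [-0.6, -0.2, 2.1]
width: 0.0567
gripper_force: 32.3
```

```bash
python3 -m inch '[{"claw":-0.2,"travel":[0,0,0],"turn":0},{"claw":0.4,"travel":[0,0,0],"turn":0},{"claw":1,"travel":[0,0,0],"turn":0},{"claw":1,"travel":[0,0,0],"turn":0},{"claw":1,"travel":[0,0,0],"turn":0}]'
python3 -m inch '[{"claw":1,"travel":[0,0,0.08],"turn":0},{"claw":1,"travel":[0,0,0.25],"turn":0},{"claw":1,"travel":[0,0,0.4],"turn":0},{"claw":1,"travel":[0,-0.02,0.44],"turn":0},{"claw":1,"travel":[-0.01,-0.1,0.45],"turn":0}]'
python3 -m inch '[{"claw":1,"travel":[-0.06,-0.2,0],"turn":0},{"claw":1,"travel":[-0.12,-0.4,0],"turn":0},{"claw":1,"travel":[-0.18,-0.6,0],"turn":0},{"claw":1,"travel":[-0.24,-0.8,0],"turn":0},{"claw":1,"travel":[-0.29,-0.9,0],"turn":0}]'
python3 -m inch '[{"claw":1,"travel":[-0.02,-0.03,0],"turn":0},{"claw":1,"travel":[-0.02,-0.03,0],"turn":0},{"claw":1,"travel":[-0.02,-0.03,0],"turn":0}]'; python3 w.py w7
python3 - <<'E'
from h import *
im=cv2.imread("pics/w7.png")[:,:,::-1].copy()
for c,st in blobs(im,(70,110,50),(92,255,255),500)[0]: print(c,st,atw("w7",c,.063))
E
```

```text
clock: 22.1
position: [0.5269, 0.3304, 0.0482]
ee_rot: [0.0, 1.0, -0.0, -0.0]
contact_force: [0.6, 0.1, -0.3]
width: 0.0855
gripper_force: 0.0
clock: 22.6
position: [0.5258, 0.3111, 0.1394]
ee_rot: [-0.001, 1.0, 0.001, 0.001]
contact_force: [0.4, -0.7, 0.6]
width: 0.0852
gripper_force: 0.0
clock: 23.1
position: [0.4637, 0.1267, 0.1365]
ee_rot: [0.001, 1.0, -0.001, -0.003]
contact_force: [-0.1, 1.1, 0.1]
width: 0.0855
gripper_force: 0.0
clock: 23.4
position: [0.4631, 0.1247, 0.1379]
ee_rot: [-0.0, 1.0, -0.0, -0.0]
contact_force: [0.7, 0.1, -0.2]
width: 0.0852
gripper_force: 0.0
[20.4 47.4] [   0   14   45   68 2529] [0.6065 0.3139 0.063 ]
[ 16.4 146.2] [   0  113   38   67 2096] [0.5235 0.3262 0.063 ]
[255.  213.3] [ 217  176   78   75 4617] [0.4654 0.1231 0.063 ]
```

View pics/w7.png

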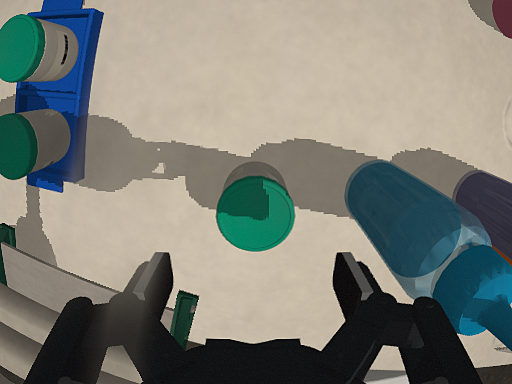

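B and C stand in the blue tray. D (255,213) is centred, and the rack and blue bottle are clear of the fingers. I'll grip and weigh D.

```bash
python3 -m inch '[{"claw":1,"travel":[0.005,-0.008,-0.12],"turn":0},{"claw":1,"travel":[0.005,-0.008,-0.28],"turn":0},{"claw":1,"travel":[0.005,-0.008,-0.4],"turn":0},{"claw":1,"travel":[0.005,-0.008,-0.46],"turn":0},{"claw":1,"travel":[0.005,-0.008,-0.48],"turn":0}]'
python3 -m inch '[{"claw":-0.2,"travel":[0,0,0],"turn":0},{"claw":-1,"travel":[0,0,0],"turn":0},{"claw":-1,"travel":[0,0,0],"turn":0},{"claw":-1,"travel":[0,0,0],"turn":0},{"claw":-1,"travel":[0,0,0],"turn":0}]' 40
python3 -m inch '[{"claw":-1,"travel":[0,0,0.04],"turn":0},{"claw":-1,"travel":[0,0,0.14],"turn":0},{"claw":-1,"travel":[0,0,0.26],"turn":0},{"claw":-1,"travel":[0,0,0.34],"turn":0},{"claw":-1,"travel":[0,0,0.38],"turn":0}]'
python3 -m inch '[{"claw":-1,"travel":[0,0,0],"turn":0},{"claw":-1,"travel":[0,0,0],"turn":0},{"claw":-1,"travel":[0,0,0],"turn":0}]'
for i in 1 2 3; do python3 -m inch '[{"claw":-1,"travel":[0,0,0],"turn":0}]'|grep -E "contact|width|pos"; done
```

```text
clock: 23.95
position: [0.4634, 0.1237, 0.0406]
ee_rot: [0.0, 1.0, 0.001, -0.001]
contact_force: [-0.3, -0.3, 0.4]
width: 0.0852
gripper_force: 0.0
clock: 24.45
position: [0.4648, 0.1232, 0.0431]
ee_rot: [-0.0, 1.0, -0.0, 0.001]
contact_force: [1.0, 1.5, 2.5]
width: 0.0564
gripper_force: 42.8
clock: 24.95
position: [0.4643, 0.1226, 0.1199]
ee_rot: [0.0, 1.0, -0.0, 0.001]
contact_force: [-0.8, 0.5, -3.4]
width: 0.0566
gripper_force: 43.5
clock: 25.25
position: [0.4631, 0.1227, 0.1173]
ee_rot: [0.0, 1.0, -0.0, -0.001]
contact_force: [0.5, 0.3, -3.7]
width: 0.0565
gripper_force: 43.6
position: [0.4633, 0.1227, 0.1174]
contact_force: [0.2, 0.6, -4.0]
width: 0.0563
position: [0.4636, 0.1228, 0.1177]
contact_force: [-0.6, -0.4, -3.2]
width: 0.0565
position: [0.4638, 0.1228, 0.1179]
contact_force: [1.5, 0.4, -3.6]
width: 0.0564
```

About 3.6 N, so D is full. It goes round behind the bottles to the near wood bay (0.505, -0.3015).

```bash
python3 -m inch '[{"claw":-1,"travel":[0.06,0,0.15],"turn":0},{"claw":-1,"travel":[0.22,0,0.24],"turn":0},{"claw":-1,"travel":[0.42,0,0.25],"turn":0},{"claw":-1,"travel":[0.54,-0.08,0.25],"turn":0},{"claw":-1,"travel":[0.57,-0.25,0.25],"turn":0}]'
python3 -m inch '[{"claw":-1,"travel":[0,-0.2,0],"turn":0},{"claw":-1,"travel":[0,-0.4,0],"turn":0},{"claw":-1,"travel":[0,-0.6,0],"turn":0},{"claw":-1,"travel":[0,-0.8,0],"turn":0},{"claw":-1,"travel":[0,-0.98,0],"turn":0}]'
python3 -m inch '[{"claw":-1,"travel":[0,-0.2,0],"turn":0},{"claw":-1,"travel":[-0.03,-0.4,0],"turn":0},{"claw":-1,"travel":[-0.1,-0.6,0],"turn":0},{"claw":-1,"travel":[-0.2,-0.75,0],"turn":0},{"claw":-1,"travel":[-0.29,-0.84,0],"turn":0}]'
python3 -m inch '[{"claw":-1,"travel":[-0.06,-0.03,0],"turn":0},{"claw":-1,"travel":[-0.07,-0.04,0],"turn":0},{"claw":-1,"travel":[-0.07,-0.04,0],"turn":0},{"claw":-1,"travel":[-0.07,-0.04,0],"turn":0},{"claw":-1,"travel":[-0.07,-0.04,0],"turn":0}]'
```

```text
clock: 26.05
position: [0.5817, 0.074, 0.1683]
ee_rot: [-0.001, 1.0, 0.001, 0.002]
contact_force: [0.3, -0.5, -3.2]
width: 0.056
gripper_force: 44.0
clock: 26.55
position: [0.5777, -0.1251, 0.168]
ee_rot: [0.0, 1.0, -0.0, -0.0]
contact_force: [1.0, -0.1, -3.5]
width: 0.0563
gripper_force: 44.1
clock: 27.05
position: [0.519, -0.2939, 0.1677]
ee_rot: [0.0, 1.0, -0.001, -0.0]
contact_force: [-0.5, 0.1, -3.2]
width: 0.0563
gripper_force: 44.1
clock: 27.55
position: [0.5069, -0.2982, 0.1684]
ee_rot: [-0.0, 1.0, 0.001, 0.0]
contact_force: [0.3, 0.3, -2.6]
width: 0.0565
gripper_force: 44.1
```

```bash
python3 -m inch '[{"claw":-1,"travel":[-0.01,-0.012,-0.08],"turn":0},{"claw":-1,"travel":[-0.01,-0.012,-0.25],"turn":0},{"claw":-1,"travel":[-0.01,-0.012,-0.42],"turn":0},{"claw":-1,"travel":[-0.01,-0.012,-0.5],"turn":0},{"claw":-1,"travel":[-0.01,-0.012,-0.54],"turn":0}]'
python3 -m inch '[{"claw":-1,"travel":[0,0,-0.015],"turn":0},{"claw":-1,"travel":[0,0,-0.03],"turn":0},{"claw":-1,"travel":[0,0,-0.045],"turn":0},{"claw":-1,"travel":[0,0,-0.055],"turn":0},{"claw":-1,"travel":[0,0,-0.06],"turn":0}]'
python3 -m inch '[{"claw":-1,"travel":[0,0,0],"turn":0},{"claw":-1,"travel":[0,0,0],"turn":0},{"claw":-1,"travel":[0,0,0],"turn":0}]'
```

```text
clock: 28.05
position: [0.5036, -0.3002, 0.0583]
ee_rot: [-0.001, 1.0, 0.001, -0.001]
contact_force: [-0.2, -0.3, -2.7]
width: 0.0563
gripper_force: 44.1
clock: 28.55
position: [0.5042, -0.3017, 0.0487]
ee_rot: [0.0, 1.0, -0.0, 0.0]
contact_force: [-0.4, 0.4, -3.8]
width: 0.0564
gripper_force: 44.1
clock: 28.85
position: [0.504, -0.3017, 0.0485]
ee_rot: [0.0, 1.0, -0.0, 0.0]
contact_force: [-0.2, 0.7, -3.6]
width: 0.0566
gripper_force: 44.1
```

```bash
for i in 1; do python3 -m inch '[{"claw":-1,"travel":[0,0,-0.004],"turn":0},{"claw":-1,"travel":[0,0,-0.006],"turn":0},{"claw":-1,"travel":[0,0,-0.006],"turn":0}]'; done
python3 -m inch '[{"claw":-1,"travel":[0,0,0],"turn":0},{"claw":-1,"travel":[0,0,0],"turn":0}]'
```

```text
clock: 29.15
position: [0.5042, -0.3018, 0.0481]
ee_rot: [0.0, 1.0, -0.0, 0.0]
contact_force: [-1.2, 1.2, 4.6]
width: 0.0566
gripper_force: 44.4
clock: 29.35
position: [0.5042, -0.3018, 0.0481]
ee_rot: [0.0, 1.0, -0.0, 0.0]
contact_force: [-1.2, 1.3, 5.1]
width: 0.0561
gripper_force: 44.3
```

The tub is in contact with the floor. I'll release it, retreat and take a final look.

```bash
python3 -m inch '[{"claw":-0.2,"travel":[0,0,0],"turn":0},{"claw":0.4,"travel":[0,0,0],"turn":0},{"claw":1,"travel":[0,0,0],"turn":0},{"claw":1,"travel":[0,0,0],"turn":0},{"claw":1,"travel":[0,0,0],"turn":0}]'
python3 -m inch '[{"claw":1,"travel":[0,0,0.08],"turn":0},{"claw":1,"travel":[0,0,0.25],"turn":0},{"claw":1,"travel":[0,0,0.45],"turn":0},{"claw":1,"travel":[0,0,0.7],"turn":0},{"claw":1,"travel":[0,0,0.9],"turn":0}]'
python3 -m inch '[{"claw":1,"travel":[-0.2,-0.15,0.1],"turn":0},{"claw":1,"travel":[-0.4,-0.3,0.1],"turn":0},{"claw":1,"travel":[-0.6,-0.45,0.1],"turn":0},{"claw":1,"travel":[-0.8,-0.6,0.1],"turn":0},{"claw":1,"travel":[-0.9,-0.7,0.1],"turn":0}]'
python3 -m inch '[{"claw":1,"travel":[0,0,0],"turn":0},{"claw":1,"travel":[0,0,0],"turn":0},{"claw":1,"travel":[0,0,0],"turn":0}]'
python3 - <<'E'
from h import *
t=imaging.get_image("top");s=imaging.get_image("side")
for c,st in blobs(t,(70,110,70),(92,255,255),60)[0]: print(c,st[4],atz("top",c,.071).round(3))
o=np.hstack([cv2.resize(t[120:280,130:390],(400,246)),cv2.resize(s[120:320,130:390],(400,308))[:246]])
o=np.vstack([cv2.resize(t[120:270,130:390],(780,450)),np.hstack([cv2.resize(s[130:320,130:390],(200,146)),np.zeros((146,580,3),np.uint8)])])
cv2.imwrite("pics/fin.png",o[:,:,::-1])
E
```

```text
clock: 29.85
position: [0.504, -0.3016, 0.047]
ee_rot: [0.0, 1.0, -0.0, -0.0]
contact_force: [0.3, 0.4, 0.0]
width: 0.0853
gripper_force: 0.0
clock: 30.35
position: [0.5043, -0.3018, 0.2297]
ee_rot: [0.001, 1.0, -0.0, 0.001]
contact_force: [-0.3, -1.1, -0.4]
width: 0.0853
gripper_force: 0.0
clock: 30.85
position: [0.3211, -0.4428, 0.2473]
ee_rot: [0.0, 1.0, -0.001, -0.001]
contact_force: [0.6, -0.4, -0.2]
width: 0.085
gripper_force: 0.0
clock: 31.15
position: [0.3246, -0.4409, 0.247]
ee_rot: [-0.0, 1.0, 0.0, 0.0]
contact_force: [0.3, 0.5, 0.0]
width: 0.0857
gripper_force: 0.0
[162.7 176.3] 245 [0.606 0.315 0.071]
[358.6 180. ] 240 [ 0.582 -0.3    0.071]
[157.6 202.1] 254 [0.524 0.33  0.071]
[359.8 205.6] 243 [ 0.502 -0.3    0.071]
```

View pics/fin.png

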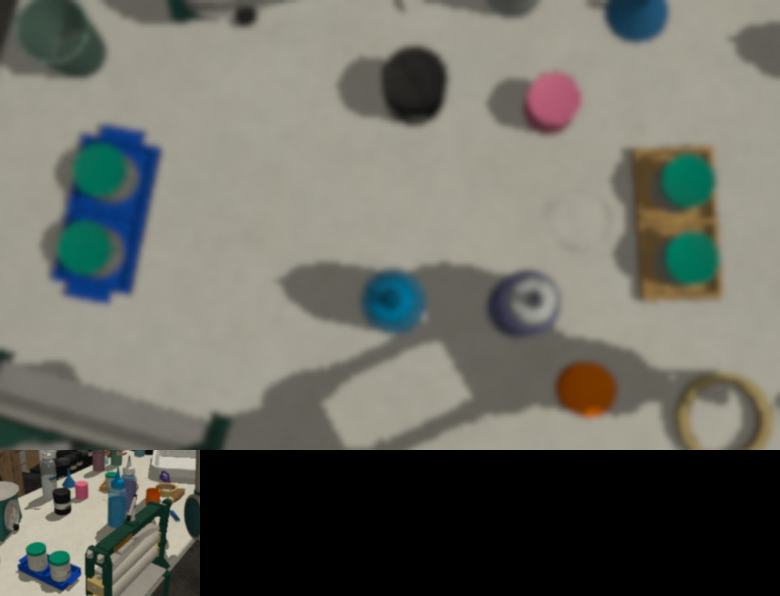

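All four tubs stand upright in their bays, with lids at (100,170), (87,248), (688,180) and (692,258) in this view. The bottles and the black jar have not moved.

```bash
python3 -c "from rig import ticket;print(ticket.sign_off())"
```

```text
the job is handed in; nothing more can be done
None
```

The job is handed in at about 31 s: the two full tubs (about 3.4 and 3.6 N) stand upright in the wooden tray and the two empty ones (under 1 N) in the blue tray, with the bottles and black jar where they were.

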